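Build a slider and hold its bun top in tongs

TASK

Build the slider in the dish: lay the flat bread base in the middle of the dish, then lay the patty centred on it, and let go of each. Then take the tongs, grip the domed bun top between their tips and lift it off its cork trivet, never touching it with the gripper itself, and finish while still holding it in the tongs, upright and still, straight above the stack and well clear of it (about ten centimetres of air), ready for the sauce to go on underneath. Leave the strainer and the jar where they are.

Things in the scene. Friction and masses are not known exactly. Their poses are not given: they have to be found in the camera images.
- dish: Loose, heavy (0.7 kg) round green ceramic dish, 194 mm across at the rim, 16 mm high, with a flat inner floor (about 165 mm across) 8 mm above its underside. Origin: centre of the underside, z up.
- base_center (a point): Bread base: plain light-brown flat round disc, 62 mm across, 16 mm thick, loose on the bare work surface (30 g). Point at its centre, 8 mm above its underside. It may change places with the patty.
- patty_center (a point): Patty: dark brown flat round disc, 56 mm across, 11 mm thick, loose on the bare work surface (45 g). Point at its centre, 5.5 mm above its underside.
- bun_center (a point): Bun top: domed brown roll, 54 mm across and 36 mm high, flat underneath, with upright sides from 3 to 21 mm above its underside and a dome above; about 40 g. Loose on the centre of the trivet. Point on its axis 18 mm above its underside.
- trivet: Fixed round cork trivet under the bun top, 84 mm across, 18 mm high. Origin: centre of its underside.
- tongs_grip (a point): Sprung kitchen tongs (0.11 kg), arms side by side, opening in the horizontal plane. Point midway between the two black grip pads, near the centre of mass, 24 mm above the tongs' underside; x towards the tips, z up. Pads 36 mm long (x) between end ridges (4 mm proud), from 14 to 34 mm above the underside, outer faces 62 mm apart when open. Pivot barrel 95 mm behind, tips reach 143 mm ahead.
- tongs_tip (a point): Point midway between the two upright flat steel tip plates of the tongs: 125 mm ahead of tongs_grip along its x axis, 7 mm lower. Plates 36 mm long (x), 34 mm high (from the tongs' underside, 24 mm below tongs_grip, to 10 mm above it), 3 mm thick, inner faces 90 mm apart when open.
- tongs_left (a joint): Closing angle of each tongs arm, rad: 0 open, about 0.08 closed on the bun top (grip pads then about 47 mm apart over their outer faces), 0.17 at the stop. Springs hold the arms open: about 6 N on each grip pad starts to close them, 8 N brings the tips to the bun; a little under half of any further squeeze reaches the tips.
- tongs_right (a joint): The same for the right arm, always equal to the left.
- strainer: Bystander: small white plastic strainer bowl, 96 mm across, 40 mm high, with a flat handle. Origin: centre of the underside.
- jar: Bystander: small amber glass jar, 60 mm across, 75 mm high. Origin: centre of the underside.
Things that resemble listed ones, but are neither listed nor needed, are in the scene too. Of the things that look like the part that bears patty_center, take the one that is farthest from the robot's base at the start.

How it is judged:
By the outcome, as a careful person would: the job done as asked, in the order asked, and still so for the second after the job is handed in, while the arm keeps its last pose, push and grip.
It also fails if it takes over 72 s, if anything falls off the work surface, if the arm or the gripper's body presses on something with over 40 N, if the wrist force passes 120 N, or if a joint passes its speed limit or range.

ROBOT

A 6-joint arm with a two-finger parallel gripper is mounted at the origin on the work surface. World frame = base frame: x ahead of the robot, y to its left, z up, the work surface at z = 0. Lengths are in m, angles in rad, forces in N, time in s.
With the tool pointing down it reaches from about 0.35 to 0.975 m from the base axis. Payload 4.9 kg.
Tool frame: the origin (TCP) lies at the very end of the fingers, on their centre line; the grasp point (between the pads) lies 19 mm behind it; x points along the fingers, y is the direction in which the jaws open and shut, and the axes are right-handed (so a half turn about x gives the same grasp; the last joint's range is limited). The gripper opens to 85 mm and grips with 20 to 120 N. Pads are 22 mm wide; open, the fingers measure 114 mm over their backs; the gripper's body (76 mm by 85 mm) begins 54 mm behind the grasp point. The pads swing forward as they close: fully open they stand 13 mm farther back than shut.
Start: joints at [-1.292, 0.053, 1.613, -0, 1.476, -0.119], TCP at [0.242, -0.576, 0.231] pointing down, gripper open.
Joint ranges: [-3.01, 3.01], [-1.01, 2.22], [0.06, 2.58], [-1.02, 4.17], [0.09, 2.62], [-3.14, 3.14]. Speed limits (rad/s): [2.57, 2.57, 3.14, 3.14, 3.14, 3.14].

INTERFACE

Orientations are given as a rotation vector (axis times angle).
In Python, from station import ctrl, get_image, calibration, finish_job, search_frame, cut_out, mark_of gives the robot as it stands. The module is installed in compiled form; this text tells all that it offers.
- The arm moves only by the tool arm_command, never from a script. Its argument "plan" is a list that holds one entry, the list of rows, each a list of 7 numbers: the shift along the tool's x, y, z in m, then the turn, a rotation vector about the tool's x, y, z in degrees, then the finger opening in m, from 0 to 0.0854. A call has 1 to 20 rows; each row shifts and turns the pose as measured when the row begins, along the tool's axes as they then stand; what a row does not reach is not made up. A row lasts 1/12 s, in which the tool goes at most 41.7 mm and 7.16 degrees, less where a joint would pass 70% of its speed; a pose out of reach is approached as far as the arm can. A call with a gripper value outside its range is refused whole. The fingers move at their own pace and stop on an object; "squeeze" is the grip in N (left out, the last holds). Time passes only in rows, so rows that do not move let the fingers close. It gives the time, the measured TCP pose, the force and the opening at its end, in the units of the state.
- ctrl.get_obs(): the state, without advancing time (a new reading comes with each control period).
- get_image(name): name is "scene" or "top"; returns the picture (420x560x3 uint8, red, green, blue); there is no depth.
- calibration(name): a dict with "fx", "fy", "cx", "cy" (pixels), "cam_to_world" (4x4, takes a point from camera to world coordinates). Camera axes: x right, y down, z forward; pixel columns grow to the right and rows downward; lengths in m; the calibration is good to about 2 mm. A picture is of the moment at which its call begins. calibration takes no time and is no camera call.
- finish_job(): hands the job in, once; it reports no verdict.
Trained networks look in the newest picture that a camera, given by its name, has taken for a name from the list of things; names that differ only in an ending like _2 or _b are one class to them, and where a whole thing is asked for, a point or a joint stands for the part that bears it (a point fixed in the world has none). Each returns a list of dicts, best first, with "conf" (0 to 1); they miss things now and then, are a little off and sometimes report something else, mostly with a low value. They report only what shows in the picture. A call takes as long as a camera call. They do not tell look-alikes from the thing itself.
- search_frame(camera, thing): "at" ([x, y, z] in m, in the coordinates of the camera as it stood for that picture, good to about 4 mm: the middle of the surface that is visible of it).
- cut_out(camera, thing): "mask" (420x560 bool, what is visible of it).
- mark_of(camera, thing): "at" ([x, y, z] in m, in the coordinates of the camera as it stood for that picture, good to about 4 mm: a listed point, or the origin of a listed thing).
The state is a dict: "t": time; "q": joint angles; "dq": joint speeds; "effort": joint torques, N m; "tool_pos": TCP position; "tool_rot": TCP orientation; "contact_force": force on the tool from outside, world axes, zero at the start; "wrist_torque": the same for the moment, N m; "opening": finger opening in m.
Only numpy, scipy, OpenCV 4.12 (cv2) and the standard library are available. Lean on these libraries where they do the work, as an engineer would, in place of code of your own. Each camera call takes 0.05 s, during which the arm holds its last target. There are 200 camera calls.

## Working session

There is one attempt and no reset: what is moved stays moved. The work goes in short steps, Python scripts to look and compute and a tool call to move; the robot and the scene stay as the last step left them, time stands still between calls to the robot, and variables do not carry over. Pictures are saved under pics/ and viewed, about 8 in all and at most 12, crops included, and the job is handed in when it is done.

Besides the shell and the picture viewer there is one more tool, called after ">>>" as name(argument=value, ...) on one line, values as JSON. arm_command: Moves the arm, as the interface text tells. Its arguments: {"type":"object","properties":{"plan":{"type":"array","items":{"type":"array","items":{"type":"array","items":{"type":"number"}}}},"squeeze":{"type":"number"}},"required":["plan"]}

```bash
mkdir -p pics; cat > h.py <<'E'
import numpy as np, cv2
from scipy.spatial.transform import Rotation as R
from station import ctrl, get_image, calibration, finish_job, search_frame, cut_out, mark_of
np.set_printoptions(precision=4,suppress=True)
def w(cam,p):
    T=np.array(calibration(cam)["cam_to_world"]); return T[:3,:3]@np.array(p)+T[:3,3]
def px(cam,p):
    c=calibration(cam);T=np.linalg.inv(np.array(c["cam_to_world"]));q=T[:3,:3]@np.array(p)+T[:3,3]
    return np.array([c["fx"]*q[0]/q[2]+c["cx"],c["fy"]*q[1]/q[2]+c["cy"]])
def ray(cam,uv,z):
    c=calibration(cam);T=np.array(c["cam_to_world"]);d=T[:3,:3]@np.array([(uv[0]-c["cx"])/c["fx"],(uv[1]-c["cy"])/c["fy"],1])
    o=T[:3,3];return o+d*(z-o[2])/d[2]
def save(cam,name):
    im=get_image(cam);cv2.imwrite(f"pics/{name}.png",im[:,:,::-1]);return im
E
python3 - <<'E'
from h import *
a=save("top","top0");b=save("scene","scene0")
for cam in("top","scene"):
    print(cam,np.array(calibration(cam)["cam_to_world"])[:3,3])
    for n in["dish","base_center","patty_center","bun_center","trivet","tongs_grip","tongs_tip","strainer","jar"]:
        for r in mark_of(cam,n): 
            p=w(cam,r["at"]);print(n,round(r["conf"],2),p,px(cam,p).round())
o=ctrl.get_obs();print(o["t"],R.from_rotvec(o["tool_rot"]).as_matrix())
E
```

```text
top [0.4195 0.004  1.0491]
dish 0.95 [0.612  0.0095 0.0027] [286. 182.]
base_center 0.77 [0.4364 0.0679 0.0055] [260. 261.]
base_center 0.64 [ 0.4589 -0.22    0.0017] [391. 249.]
patty_center 0.81 [ 0.3531 -0.1602  0.006 ] [365. 298.]
patty_center 0.78 [ 0.3257 -0.2597  0.0034] [412. 311.]
patty_center 0.68 [ 0.4612 -0.2201  0.0007] [390. 248.]
bun_center 0.79 [ 0.5968 -0.3326  0.0375] [444. 184.]
trivet 0.97 [ 0.6007 -0.3325 -0.0015] [438. 185.]
tongs_grip 0.67 [ 0.5998 -0.3374 -0.0014] [440. 186.]
tongs_grip 0.65 [0.5232 0.2977 0.027 ] [154. 222.]
tongs_tip 0.49 [ 0.5994 -0.3338 -0.001 ] [439. 186.]
strainer 0.61 [ 0.773   0.1846 -0.0007] [209. 115.]
jar 0.83 [ 0.7685 -0.2146  0.0013] [383. 114.]
scene [1.0191 0.6822 0.7414]
dish 0.6 [ 0.6093  0.003  -0.0019] [252. 236.]
base_center 0.86 [0.4375 0.0682 0.0113] [328. 217.]
patty_center 0.61 [ 0.3548 -0.1658  0.0058] [295. 162.]
patty_center 0.47 [ 0.4621 -0.2219  0.0019] [251. 168.]
patty_center 0.47 [ 0.3332 -0.2643  0.0003] [280. 146.]
patty_center 0.24 [ 0.6004 -0.3337  0.0369] [185. 156.]
bun_center 0.81 [ 0.5968 -0.3326  0.0371] [186. 155.]
trivet 0.65 [ 0.6013 -0.3346 -0.0024] [186. 168.]
trivet 0.55 [0.4362 0.0674 0.0089] [328. 217.]
tongs_grip 0.67 [0.5193 0.294  0.0231] [372. 289.]
tongs_grip 0.44 [ 0.6012 -0.3378  0.0004] [186. 166.]
tongs_tip 0.6 [0.6447 0.2787 0.0155] [318. 318.]
strainer 0.61 [ 0.7774  0.1822 -0.0012] [231. 325.]
jar 0.9 [ 0.7771 -0.2218 -0.0024] [143. 214.]
1.0 [[-0.      0.3874 -0.9219]
 [-0.     -0.9219 -0.3874]
 [-1.      0.      0.    ]]
```

View pics/top0.png

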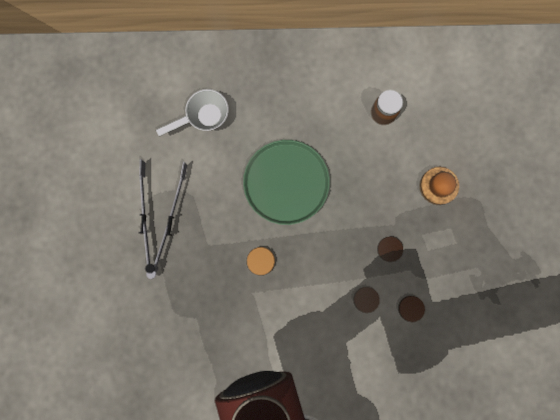

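View pics/scene0.png

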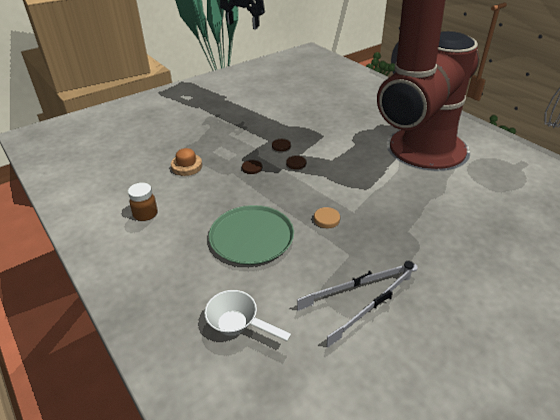

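The three dark discs in the top view are at (390,248), (366,299) and (412,308). Their ranges from the base are 0.51, 0.39 and 0.42 m, so the one at (390,248) is the farthest and is the patty meant. The light-brown disc at (260,261) is the base. The tongs' pivot is near (150,270), with the tips near (143,160) and (185,160). Next I'll take an enlarged crop and refine the positions.

```bash
python3 - <<'E'
from h import *
a=get_image("top")
c1=cv2.resize(a[150:285,125:200],None,fx=4,fy=4,interpolation=cv2.INTER_CUBIC)
c2=cv2.resize(a[225:325,345:435],None,fx=4,fy=4,interpolation=cv2.INTER_CUBIC)
o=np.zeros((540,300+360,3),np.uint8);o[:540,:300]=c1;o[:400,300:]=c2
cv2.imwrite("pics/crop1.png",o[:,:,::-1])
def blob(cam,n,z):
    for r in cut_out(cam,n):
        m=r["mask"].astype(np.uint8);cs=max(cv2.findContours(m,0,1)[0],key=cv2.contourArea)
        e=cv2.fitEllipse(cs) if len(cs)>5 else None
        print(cam,n,round(r["conf"],2),"ell",np.round(e[0],1),np.round(e[1],1),ray(cam,e[0],z))
for cam in("top","scene"):
    if cam=="scene":get_image("scene")
    blob(cam,"dish",.014);blob(cam,"base_center",.012);blob(cam,"patty_center",.0085);blob(cam,"bun_center",.018);blob(cam,"tongs_grip",.02);blob(cam,"trivet",.015)
E
```

```text
top dish 0.89 ell [285.6 182.3] [84. 85.] [0.6102 0.0095 0.014 ]
top dish 0.59 ell [148.6 219.3] [ 14.9 113.8] [0.5314 0.314  0.014 ]
top base_center 0.29 ell [ 72.9 936. ] [  80.9 1365.2] [-0.8085  0.4244  0.012 ]
top patty_center 0.94 ell [389.4 249.2] [23.9 25. ] [ 0.4589 -0.2161  0.0085]
top patty_center 0.75 ell [365.6 299.4] [24.4 25. ] [ 0.3511 -0.1603  0.0085]
top patty_center 0.75 ell [410.8 308.9] [24.3 24.9] [ 0.3299 -0.2568  0.0085]
top bun_center 0.72 ell [442.  184.6] [24.5 26.3] [ 0.599  -0.3355  0.018 ]
top tongs_grip 0.95 ell [142.6 201.4] [ 5.8 92.1] [0.5708 0.3267 0.02  ]
top tongs_grip 0.48 ell [143.7 210.3] [ 7.4 95.7] [0.5509 0.3238 0.02  ]
top trivet 0.56 ell [438.4 185.8] [38.2 39.8] [ 0.5971 -0.3284  0.015 ]
scene dish 0.93 ell [251.3 233.8] [57.9 84. ] [0.6151 0.0101 0.014 ]
scene base_center 0.61 ell [326.8 217.1] [20.5 25.9] [0.4404 0.0675 0.012 ]
scene base_center 0.18 ell [365.  310.8] [ 10.3 108.1] [0.5601 0.3174 0.012 ]
scene patty_center 0.81 ell [295.7 161.8] [13.2 19.3] [ 0.3541 -0.1624  0.0085]
scene patty_center 0.75 ell [251.6 166.4] [13.7 20.6] [ 0.4628 -0.2176  0.0085]
scene patty_center 0.68 ell [280.8 144.5] [11.7 18.3] [ 0.3341 -0.2583  0.0085]
scene bun_center 0.9 ell [185.2 156.8] [18.5 21.2] [ 0.5904 -0.356   0.018 ]
scene tongs_grip 0.8 ell [305.8 326.7] [ 46.4 216.1] [0.6767 0.2827 0.02  ]
scene trivet 0.66 ell [187.4 164.9] [18.2 29. ] [ 0.6023 -0.3209  0.015 ]
```

View pics/crop1.png

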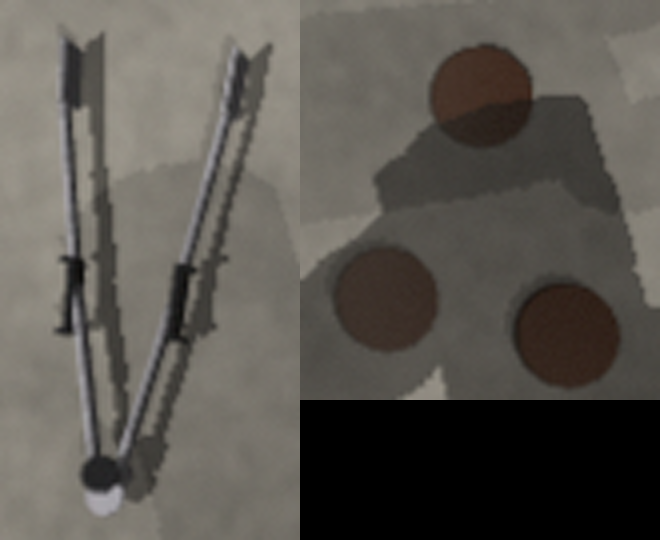

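>>> arm_command(plan=[[[0,0,0,6.5,0,0,0.0854],[0,0,0,6.5,0,0,0.0854],[0,0,0,6.5,0,0,0.0854],[0,0,0,6.5,0,0,0.0854],[0,0,0,4.5,0,0,0.0854]]])

```text
t: 2.12
tool_pos: [0.2421, -0.5762, 0.2313]
tool_rot: [-2.139, 0.17, 2.139]
contact_force: [-0.0, 0.1, 0.3]
opening: 0.0855
```

```bash
cat >> h.py <<'E'
def go(tgt,step=.04,yaw=None):
    o=ctrl.get_obs();M=R.from_rotvec(o["tool_rot"]).as_matrix();d=M.T@(np.array(tgt)-o["tool_pos"])
    n=max(1,int(np.ceil(np.linalg.norm(d)/step)))
    y=np.degrees(np.arctan2(M[1,1],M[0,1]))
    print("t",round(o["t"],2),"pos",o["tool_pos"],"yawy",round(y,2),"tilt",M[2],"f",o["contact_force"],"op",o["opening"],"d mm",d*1e3,"n",n,"per",d*1e3/n)
    if yaw is not None: print("turn about x",(y-yaw+180)%360-180)
E
python3 - <<'E'
from h import *
P=np.array([ray("top",[143,224],.034),ray("top",[170,225.7],.034)]);print(P,P.mean(0))
g=P.mean(0);t=ray("top",[162.5,160.5],.034);b=ray("top",[150.3,268.7],.034)
print(t,b)
for a,c in((b,g),(g,t),(b,t)):
    v=c-a;print(np.degrees(np.arctan2(v[1],v[0])),np.linalg.norm(v))
a=get_image("top");h=cv2.cvtColor(a,cv2.COLOR_RGB2HSV)[230:290,230:290]
m=cv2.inRange(h,(5,120,60),(25,255,255));c=max(cv2.findContours(m,0,1)[0],key=cv2.contourArea);e=cv2.fitEllipse(c);print(e)
bp=ray("top",np.array(e[0])+230,.014);print(bp)
go([.4375,.0675,.23],yaw=-97.6)
print(ctrl.get_obs()["q"])
E
```

```text
[[0.5192 0.3201 0.034 ]
 [0.5147 0.2612 0.034 ]] [0.5169 0.2907 0.034 ]
[0.6594 0.2804 0.034 ] [0.4227 0.302  0.034 ]
-6.829306823536926 0.09488615002348742
-4.107732235983068 0.14278491596831602
-5.194225340985042 0.23760676004143597
((30.41450309753418, 30.589435577392578), (26.780431747436523, 27.049705505371094), 32.31198501586914)
[0.4374 0.0668 0.014 ]
t 2.17 pos [ 0.2421 -0.5762  0.2313] yawy -99.18 tilt [-1. -0. -0.] f [-0.989   0.4217 -0.3243] op 0.0855500762232126 d mm [   1.3139 -666.6073  -90.1759] n 17 per [  0.0773 -39.2122  -5.3045]
turn about x -1.5817833021970955
[-1.292   0.0527  1.6129  0.      1.476   0.439 ]
```

>>> arm_command(plan=[[[0,-0.0392,-0.0053,-1.8,0,0,0.0854],[0,-0.0392,-0.0053,-1.8,0,0,0.0854],[0,-0.039,-0.0053,0,0,0,0.0854],[0,-0.039,-0.0053,0,0,0,0.0854],[0,-0.039,-0.0053,0,0,0,0.0854],[0,-0.039,-0.0053,0,0,0,0.0854],[0,-0.039,-0.0053,0,0,0,0.0854],[0,-0.039,-0.0053,0,0,0,0.0854],[0,-0.039,-0.0053,0,0,0,0.0854],[0,-0.039,-0.0053,0,0,0,0.0854],[0,-0.039,-0.0053,0,0,0,0.0854],[0,-0.039,-0.0053,0,0,0,0.0854],[0,-0.039,-0.0053,0,0,0,0.0854],[0,-0.039,-0.0053,0,0,0,0.0854],[0,-0.039,-0.0053,0,0,0,0.0854],[0.02,-0.039,-0.0053,0,0,0,0.0854],[0.02,-0.02,-0.0053,0,0,0,0.0854]]])

```text
t: 3.58
tool_pos: [0.3945, 0.0769, 0.1977]
tool_rot: [-2.21, 0.083, 2.158]
contact_force: [0.5, -0.4, -1.3]
opening: 0.0855
```

```bash
python3 - <<'E'
from h import *
go([.4375,.067,.06],yaw=-95.5)
E
```

```text
t 3.58 pos [0.3945 0.0769 0.1977] yawy -94.25 tilt [-0.9997  0.0007 -0.0239] f [ 0.4744 -0.4255 -1.3374] op 0.08551899682882365 d mm [138.6793   6.5736 -40.2701] n 4 per [ 34.6698   1.6434 -10.0675]
turn about x 1.2471658185981482
```

```bash
cat >> h.py <<'E'
_g=go
def go(tgt,step=.04,yaw=None):
    _g(tgt,step,yaw);M=R.from_rotvec(ctrl.get_obs()["tool_rot"]).as_matrix();print("level ty,tz",np.degrees([M[2,2],-M[2,1]]))
E
```

>>> arm_command(plan=[[[0.034,0.0018,-0.0105,1.3,-1.4,0,0.0854],[0.034,0.0018,-0.0105,0,0,0,0.0854],[0.034,0.0018,-0.0105,0,0,0,0.0854],[0.034,0.0018,-0.0105,0,0,0,0.0854],[0,0,0,0,0,0,0.0854]]])

```text
t: 4.0
tool_pos: [0.4391, 0.0734, 0.0576]
tool_rot: [-2.188, 0.078, 2.179]
contact_force: [-1.5, 0.2, -0.8]
opening: 0.0856
```

```bash
python3 - <<'E'
from h import *
go([.4375,.067,.002],yaw=-95.5)
E
```

```text
t 4.0 pos [0.4391 0.0734 0.0576] yawy -94.2 tilt [-1.     -0.0017 -0.0041] f [-1.4986  0.1904 -0.7835] op 0.0855692307103884 d mm [55.6023  6.608   1.3447] n 2 per [27.8011  3.304   0.6723]
turn about x 1.3025273281879777
level ty,tz [-0.2343  0.0947]
```

>>> arm_command(plan=[[[0.015,0.0066,0.0014,1.3,0,0,0.0854],[0.018,0,0,0,0,0,0.0854],[0.016,0,0,0,0,0,0.075],[0.006,0,0,0,0,0,0.072],[0,0,0,0,0,0,0.05],[0,0,0,0,0,0,0.05],[0,0,0,0,0,0,0.05],[0,0,0,0,0,0,0.05]]], squeeze=30)

```text
t: 4.67
tool_pos: [0.4421, 0.0671, 0.0095]
tool_rot: [-2.189, 0.094, 2.161]
contact_force: [-0.2, -1.0, -0.2]
opening: 0.0593
```

```bash
python3 - <<'E'
from h import *
go([.4375,.067,.10],yaw=-95.5)
E
```

```text
t 4.67 pos [0.4421 0.0671 0.0095] yawy -95.08 tilt [-0.9999 -0.0027 -0.0126] f [-0.1794 -1.0228 -0.2237] op 0.05929436284115557 d mm [-90.5392   0.2268   3.4017] n 3 per [-30.1797   0.0756   1.1339]
turn about x 0.42041546806692054
level ty,tz [-0.7191  0.1521]
```

>>> arm_command(plan=[[[0,0,0,0,0,0,0.08],[0,0,0,0,0,0,0.08],[0,0,0.005,0.4,-0.7,0,0.08],[0.004,0,0,0,0,0,0.08],[0,0,0,0,0,0,0.08]]])

```text
t: 5.08
tool_pos: [0.4393, 0.0677, 0.0088]
tool_rot: [-2.178, 0.101, 2.164]
contact_force: [-0.3, -0.0, 0.1]
opening: 0.0798
```

```bash
python3 - <<'E'
from h import *
save("scene","s1")
a=cv2.imread("pics/s1.png")[130:290,220:430];cv2.imwrite("pics/s1c.png",cv2.resize(a,None,fx=3.5,fy=3.5))
go([.4375,.067,.002],yaw=-95.5)
E
```

```text
t 5.13 pos [0.4396 0.0677 0.0091] yawy -95.48 tilt [-1.     -0.0033 -0.0064] f [-1.3654 -0.4478 -0.3084] op 0.07995560608209659 d mm [7.1237 0.8829 2.0374] n 1 per [7.1237 0.8829 2.0374]
turn about x 0.023121815838464954
level ty,tz [-0.368   0.1905]
```

View pics/s1c.png

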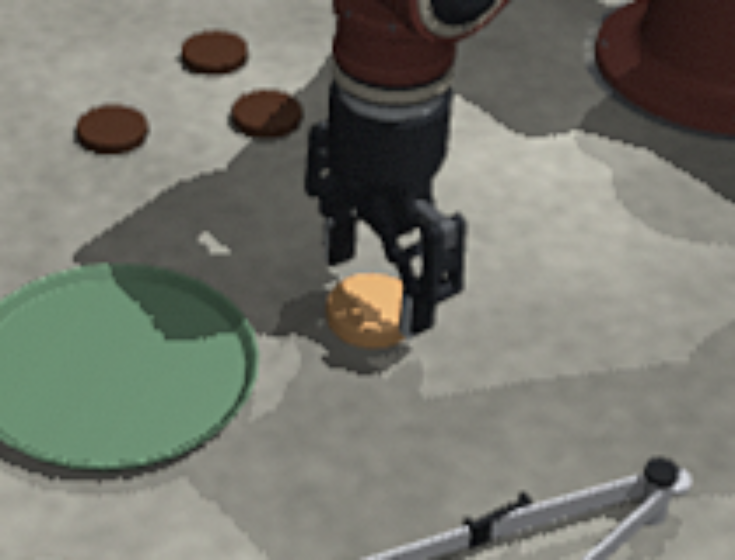

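>>> arm_command(plan=[[[0.006,0.0006,0,0,-0.4,0,0.08],[0.004,0,0,0,0,0,0.08],[0,0,0,0,0,0,0.08]]])

```text
t: 5.38
tool_pos: [0.4394, 0.067, -0.002]
tool_rot: [-2.169, 0.1, 2.172]
contact_force: [0.4, -0.5, 1.2]
opening: 0.0801
```

```bash
python3 - <<'E'
from h import *
get_image("scene")
print([ (r["conf"],w("scene",r["at"])) for r in mark_of("scene","base_center")])
for r in cut_out("scene","base_center"): 
    ys,xs=np.nonzero(r["mask"]);print(xs.min(),xs.max(),ys.min(),ys.max(),ray("scene",[(xs.min()+xs.max())/2,(ys.min()+ys.max())/2],.010))
go([.4375,.067,.002],yaw=-95.5)
E
```

```text
[(0.88, array([0.4431, 0.0662, 0.0093]))]
313 334 208 228 [0.4471 0.0636 0.01  ]
206 288 289 339 [0.7433 0.1875 0.01  ]
t 5.53 pos [ 0.4399  0.067  -0.0012] yawy -95.47 tilt [-1.     -0.0034  0.0003] f [ 0.7078  0.4242 -0.4857] op 0.07998005133793495 d mm [-3.2275  0.2577  2.3828] n 1 per [-3.2275  0.2577  2.3828]
turn about x 0.026672229015218818
level ty,tz [0.0175 0.1933]
```

>>> arm_command(plan=[[[-0.001,0,-0.002,0,0,0,0.055],[0,0,0,0,0,0,0.055],[0,0,0,0,0,0,0.055],[0,0,0,0,0,0,0.055]]])

```text
t: 5.87
tool_pos: [0.4431, 0.0668, 0.0008]
tool_rot: [-2.173, 0.1, 2.169]
contact_force: [-0.3, -0.9, 0.2]
opening: 0.0599
```

```bash
python3 - <<'E'
from h import *
go([.611,.009,.07],yaw=-95.5)
E
```

```text
t 5.87 pos [0.4431 0.0668 0.0008] yawy -95.47 tilt [-1.     -0.0034 -0.0014] f [-0.2727 -0.9032  0.1987] op 0.05993595990876865 d mm [ -69.0699   41.3105 -172.7334] n 5 per [-13.814    8.2621 -34.5467]
turn about x 0.033358415903336436
level ty,tz [-0.0774  0.1948]
```

>>> arm_command(plan=[[[-0.025,0,0,0,0,0,0.055],[-0.025,0,0,0,0,0,0.055],[-0.02,0.0082,-0.034,0,0,0,0.055],[0,0.0082,-0.034,0,0,0,0.055],[0,0.0082,-0.034,0,0,0,0.055],[0,0.0082,-0.034,0,0,0,0.055],[0,0.0082,-0.03,0,0,0,0.055],[0,0,0,0,0,0,0.055]]])

```text
t: 6.53
tool_pos: [0.6056, 0.0084, 0.0689]
tool_rot: [-2.169, 0.098, 2.176]
contact_force: [0.8, -0.1, 0.4]
opening: 0.0598
```

```bash
python3 - <<'E'
from h import *
get_image("scene");get_image("top")
for c in("scene","top"):
  print([ (r["conf"],w(c,r["at"])) for r in mark_of(c,"base_center")])
go([.611,.009,.012],yaw=-95.5)
E
```

```text
[(0.51, array([0.605 , 0.0114, 0.0812]))]
[(0.48, array([0.6026, 0.0125, 0.0762]))]
t 6.73 pos [0.5997 0.011  0.0676] yawy -95.21 tilt [-0.9999 -0.0036  0.0097] f [-0.3991 -0.5032 -0.524 ] op 0.060387570687066947 d mm [ 55.4887   1.1179 -12.019 ] n 2 per [27.7444  0.559  -6.0095]
turn about x 0.28763319420869493
level ty,tz [0.5575 0.2052]
```

>>> arm_command(plan=[[[0.018,0.001,-0.006,0,0.5,0,0.055],[0.018,0,-0.004,0,0,0,0.055],[0.012,0,0,0,0,0,0.055],[0,0,0,0,0,0,0.055],[0,0,0,0,0,0,0.055]]])

```text
t: 7.15
tool_pos: [0.6043, 0.0122, 0.0188]
tool_rot: [-2.173, 0.091, 2.176]
contact_force: [1.2, 0.9, 0.4]
opening: 0.0601
```

```bash
python3 - <<'E'
from h import *
go([.609,.009,.0095],yaw=-95.5)
E
```

```text
t 7.15 pos [0.6043 0.0122 0.0188] yawy -95.03 tilt [-1.     -0.004   0.0019] f [1.1626 0.8719 0.3768] op 0.060094268328169005 d mm [ 9.2442  2.7922 -5.0084] n 1 per [ 9.2442  2.7922 -5.0084]
turn about x 0.4733602477940053
level ty,tz [0.1077 0.2268]
```

>>> arm_command(plan=[[[0,0.003,-0.005,0.4,0,0,0.055],[0.004,0.001,-0.001,0,0,0,0.055],[0.005,0,0,0,0,0,0.055],[0,0,0,0,0,0,0.055],[0,0,0,0,0,0,0.055]]])

```text
t: 7.57
tool_pos: [0.6107, 0.0077, 0.0119]
tool_rot: [-2.173, 0.099, 2.169]
contact_force: [-0.3, 0.2, 0.2]
opening: 0.0601
```

```bash
python3 - <<'E'
from h import *
go([.609,.009,.0095],yaw=-95.5)
E
```

```text
t 7.57 pos [0.6107 0.0077 0.0119] yawy -95.43 tilt [-1.     -0.0039 -0.0015] f [-0.3461  0.1593  0.1531] op 0.060054552833322415 d mm [ 2.3845 -1.1292  1.8484] n 1 per [ 2.3845 -1.1292  1.8484]
turn about x 0.07343803068869192
level ty,tz [-0.0857  0.2231]
```

Close enough. I'll ease down, release and rise.

>>> arm_command(plan=[[[0.002,-0.001,0.001,0,0,0,0.055],[0,0,0,0,0,0,0.055],[0,0,0,0,0,0,0.078],[0,0,0,0,0,0,0.078],[0,0,0,0,0,0,0.078],[-0.02,0,0,0,0,0,0.08],[-0.04,0,0,0,0,0,0.0854],[-0.04,0,0,0,0,0,0.0854]]])

```text
t: 8.23
tool_pos: [0.6022, 0.0092, 0.1014]
tool_rot: [-2.149, 0.097, 2.191]
contact_force: [1.3, 0.7, 0.7]
opening: 0.0848
```

```bash
python3 - <<'E'
from h import *
go([.461,-.2175,.1],yaw=-95.5)
E
```

```text
t 8.23 pos [0.6022 0.0092 0.1014] yawy -95.44 tilt [-0.9998 -0.0042  0.0198] f [1.2539 0.6854 0.7301] op 0.0847728303862352 d mm [  2.7121 239.1149 119.0075] n 7 per [ 0.3874 34.1593 17.0011]
turn about x 0.05864423244821637
level ty,tz [1.134  0.2424]
```

>>> arm_command(plan=[[[0,0.034,0.017,0,1,0,0.0854],[0,0.034,0.017,0,0,0,0.0854],[0,0.034,0.017,0,0,0,0.0854],[0,0.034,0.017,0,0,0,0.0854],[0,0.034,0.017,0,0,0,0.0854],[0.01,0.034,0.017,0,0,0,0.0854],[0.01,0.034,0.017,0,0,0,0.0854],[0,0,0,0,0,0,0.0854],[0,0,0,0,0,0,0.0854]]])

```text
t: 8.98
tool_pos: [0.4674, -0.2272, 0.0969]
tool_rot: [-2.211, 0.102, 2.143]
contact_force: [1.0, 0.4, -0.1]
opening: 0.0853
```

```bash
python3 - <<'E'
from h import *
a=get_image("top");h=cv2.cvtColor(a,cv2.COLOR_RGB2HSV)[140:225,240:330]
m=cv2.inRange(h,(5,120,60),(25,255,255));c=max(cv2.findContours(m,0,1)[0],key=cv2.contourArea);e=cv2.fitEllipse(c);print(e)
print("base",ray("top",np.array(e[0])+[240,140],.022))
m=cv2.inRange(h,(40,60,40),(90,255,255));c=max(cv2.findContours(m,0,1)[0],key=cv2.contourArea);e=cv2.fitEllipse(cv2.convexHull(c));print(e)
print("dish",ray("top",np.array(e[0])+[240,140],.015))
go([.461,-.2175,.03],yaw=-95.5)
E
```

```text
((45.430885314941406, 42.333152770996094), (26.205677032470703, 26.94022560119629), 71.82374572753906)
base [0.6086 0.0098 0.022 ]
((46.169593811035156, 41.70362854003906), (83.19200897216797, 84.4597396850586), 85.21431732177734)
dish [0.6112 0.0082 0.015 ]
t 9.03 pos [ 0.4675 -0.2269  0.0967] yawy -95.08 tilt [-0.9995  0.0028 -0.031 ] f [ 0.1467 -0.2463 -0.9485] op 0.08550666948215986 d mm [66.4577 -8.9938  9.3562] n 2 per [33.2288 -4.4969  4.6781]
turn about x 0.4154883450955822
level ty,tz [-1.776  -0.1607]
```

>>> arm_command(plan=[[[0.0,-0.009,0.004,0.4,-1.8,0,0.0854],[0.03,-0.001,0.003,0,0,0,0.0854],[0.03,0,0,0,0,0,0.0854],[0,0,0,0,0,0,0.0854],[0,0,0,0,0,0,0.0854]]])

```text
t: 9.45
tool_pos: [0.4673, -0.2133, 0.0396]
tool_rot: [-2.185, 0.104, 2.172]
contact_force: [0.7, 0.1, 1.3]
opening: 0.0856
```

```bash
python3 - <<'E'
from h import *
go([.461,-.2175,.000],yaw=-95.5)
E
```

```text
t 9.45 pos [ 0.4673 -0.2133  0.0396] yawy -95.13 tilt [-1.      0.0053 -0.0061] f [0.7305 0.1151 1.2539] op 0.08557386645820654 d mm [39.6036  4.539   6.0966] n 2 per [19.8018  2.2695  3.0483]
turn about x 0.365850244297917
level ty,tz [-0.3496 -0.3016]
```

>>> arm_command(plan=[[[0.012,0.004,0.006,0.3,-0.3,-0.3,0.08],[0.012,0,0.001,0,0,0,0.075],[0.009,0,0,0,0,0,0.072],[0.004,0,0,0,0,0,0.072],[0,0,0,0,0,0,0.072]]])

```text
t: 9.87
tool_pos: [0.4631, -0.2169, 0.0038]
tool_rot: [-2.182, 0.103, 2.169]
contact_force: [-0.4, -0.7, 0.7]
opening: 0.0721
```

```bash
python3 - <<'E'
from h import *
go([.461,-.2175,.000],yaw=-95.5)
E
```

```text
t 9.87 pos [ 0.4631 -0.2169  0.0038] yawy -95.26 tilt [-1.      0.0023 -0.0062] f [-0.3582 -0.6702  0.7219] op 0.07207414315771202 d mm [3.8283 0.7607 2.0644] n 1 per [3.8283 0.7607 2.0644]
turn about x 0.2415351422148433
level ty,tz [-0.3543 -0.1336]
```

>>> arm_command(plan=[[[0.004,0.0,0.001,0,-0.3,0,0.068],[0,0,0,0,0,0,0.05],[0,0,0,0,0,0,0.05],[0,0,0,0,0,0,0.05],[0,0,0,0,0,0,0.05]]])

```text
t: 10.28
tool_pos: [0.4631, -0.2178, 0.001]
tool_rot: [-2.178, 0.104, 2.174]
contact_force: [0.6, 0.5, -0.6]
opening: 0.0541
```

```bash
python3 - <<'E'
from h import *
go([.609,.01,.09],yaw=-95.5)
E
```

```text
t 10.28 pos [ 0.4631 -0.2178  0.001 ] yawy -95.29 tilt [-1.      0.0033 -0.0022] f [ 0.6327  0.5274 -0.5545] op 0.054096883289052884 d mm [ -89.5235 -239.9661 -124.505 ] n 8 per [-11.1904 -29.9958 -15.5631]
turn about x 0.20963812399958215
level ty,tz [-0.1256 -0.1877]
```

>>> arm_command(plan=[[[-0.025,0,0,0,0,0,0.05],[-0.03,0,0,0,0,0,0.05],[-0.03,-0.03,-0.0156,0,0,0,0.05],[0,-0.03,-0.0156,0,0,0,0.05],[0,-0.03,-0.0156,0,0,0,0.05],[0,-0.03,-0.0156,0,0,0,0.05],[0,-0.03,-0.0156,0,0,0,0.05],[0,-0.03,-0.0156,0,0,0,0.05],[0,-0.03,-0.0156,0,0,0,0.05],[0,-0.02,-0.012,0,0,0,0.05],[0,0,0,0,0,0,0.05],[0,0,0,0,0,0,0.05]]])

```text
t: 11.28
tool_pos: [0.6125, 0.0073, 0.0905]
tool_rot: [-2.186, 0.11, 2.16]
contact_force: [-0.3, -0.4, -0.1]
opening: 0.054
```

```bash
python3 - <<'E'
from h import *
get_image("scene");get_image("top")
for c in("scene","top"):
  print([ (r["conf"],w(c,r["at"])) for r in mark_of(c,"patty_center")])
go([.609,.01,.06],yaw=-95.5)
E
```

```text
[(0.71, array([ 0.3341, -0.2651,  0.0005])), (0.69, array([0.612 , 0.0055, 0.0922])), (0.5, array([ 0.3559, -0.1654,  0.0059]))]
[(0.91, array([ 0.3289, -0.2609,  0.0075])), (0.76, array([ 0.3519, -0.1631,  0.0033])), (0.41, array([0.6088, 0.0047, 0.0941]))]
t 11.48 pos [0.6116 0.0055 0.0905] yawy -95.78 tilt [-0.9999  0.0032 -0.0117] f [ 0.6088 -0.9299 -0.8773] op 0.05389201748644076 d mm [30.4014 -4.3176  3.3891] n 1 per [30.4014 -4.3176  3.3891]
turn about x -0.2754628180539669
level ty,tz [-0.6724 -0.1837]
```

>>> arm_command(plan=[[[0.015,-0.004,0.003,-0.2,-0.7,0,0.05],[0.02,-0.001,0.001,0,0,0,0.05],[0.016,0,0,0,0,0,0.05],[0,0,0,0,0,0,0.05],[0,0,0,0,0,0,0.05]]])

```text
t: 11.9
tool_pos: [0.6057, 0.0068, 0.0356]
tool_rot: [-2.167, 0.116, 2.173]
contact_force: [0.6, 0.5, 1.0]
opening: 0.0541
```

```bash
python3 - <<'E'
from h import *
go([.609,.010,.0265],yaw=-95.5)
E
```

```text
t 11.9 pos [0.6057 0.0068 0.0356] yawy -95.95 tilt [-1.      0.0036  0.0026] f [0.6219 0.4832 0.9576] op 0.05406395845007886 d mm [ 9.1127 -3.511  -2.9371] n 1 per [ 9.1127 -3.511  -2.9371]
turn about x -0.44590233220307596
level ty,tz [ 0.1503 -0.2043]
```

>>> arm_command(plan=[[[0,-0.004,-0.003,-0.4,0.2,0,0.05],[0.004,-0.001,0,0,0,0,0.05],[0.005,0,0,0,0,0,0.05],[0,0,0,0,0,0,0.05],[0,0,0,0,0,0,0.05]]])

```text
t: 12.32
tool_pos: [0.6101, 0.011, 0.0274]
tool_rot: [-2.176, 0.11, 2.17]
contact_force: [0.2, 0.7, -0.4]
opening: 0.054
```

```bash
python3 - <<'E'
from h import *
go([.609,.010,.0255],yaw=-95.5)
E
```

```text
t 12.32 pos [0.6101 0.011  0.0274] yawy -95.59 tilt [-1.      0.0036 -0.003 ] f [ 0.2316  0.6913 -0.3654] op 0.0540035235140834 d mm [1.8639 1.0787 1.0455] n 1 per [1.8639 1.0787 1.0455]
turn about x -0.0914035290482218
level ty,tz [-0.1731 -0.204 ]
```

>>> arm_command(plan=[[[0.002,0.001,0.001,0,0,0,0.05],[0,0,0,0,0,0,0.05],[0,0,0,0,0,0,0.07],[0,0,0,0,0,0,0.07],[0,0,0,0,0,0,0.07],[-0.02,0,0,0,0,0,0.08],[-0.04,0,0,0,0,0,0.0854],[-0.04,0,0,0,0,0,0.0854]]])

```text
t: 12.98
tool_pos: [0.6021, 0.011, 0.1178]
tool_rot: [-2.155, 0.109, 2.19]
contact_force: [0.3, -1.2, 0.4]
opening: 0.0861
```

```bash
python3 - <<'E'
from h import *
go([.517,.292,.12],yaw=-95.5)
E
```

```text
t 12.98 pos [0.6021 0.011  0.1178] yawy -95.59 tilt [-0.9999  0.0035  0.0163] f [ 0.3453 -1.2198  0.4453] op 0.08612849023591279 d mm [  -1.2732 -271.3985  112.0854] n 8 per [ -0.1591 -33.9248  14.0107]
turn about x -0.0938476412765965
level ty,tz [ 0.935  -0.1993]
```

>>> arm_command(plan=[[[0,-0.034,0.014,0,0.9,0,0.0854],[0,-0.034,0.014,0,0,0,0.0854],[0,-0.034,0.014,0,0,0,0.0854],[0,-0.034,0.014,0,0,0,0.0854],[0,-0.034,0.014,0,0,0,0.0854],[0,-0.034,0.014,0,0,0,0.0854],[0,-0.034,0.014,0,0,0,0.0854],[0,-0.03,0.012,0,0,0,0.0854],[0,0,0,0,0,0,0.0854],[0,0,0,0,0,0,0.0854]]])

```text
t: 13.82
tool_pos: [0.5263, 0.2994, 0.1344]
tool_rot: [-2.204, 0.112, 2.133]
contact_force: [1.1, -0.3, 0.7]
opening: 0.0853
```

```bash
python3 - <<'E'
from h import *
a=save("top","top2");h=cv2.cvtColor(a,cv2.COLOR_RGB2HSV)
b=save("scene","sc2")
o=np.zeros((560,800,3),np.uint8)
c1=cv2.resize(a[130:230,235:335],(400,400));c2=cv2.resize(b[190:350,200:420],(800//2,290))
o[:400,:400]=c1;o[:290,400:]=c2;cv2.imwrite("pics/st.png",o[:400,:,::-1])
for c in("scene","top"):
  print([ (r["conf"],w(c,r["at"])) for r in mark_of(c,"patty_center")])
  print("tg",[ (r["conf"],w(c,r["at"])) for r in mark_of(c,"tongs_grip")])
go([.517,.292,.06],yaw=-95.5)
E
```

```text
[(0.66, array([ 0.3539, -0.1675,  0.005 ])), (0.58, array([0.6099, 0.0089, 0.0254]))]
tg []
[(0.69, array([ 0.3536, -0.1597,  0.0054])), (0.63, array([ 0.3289, -0.2581,  0.0046])), (0.57, array([0.6087, 0.0078, 0.028 ])), (0.16, array([0.6124, 0.0102, 0.0028]))]
tg [(0.68, array([0.5221, 0.2969, 0.025 ]))]
t 14.12 pos [0.5273 0.2969 0.1342] yawy -96.17 tilt [-0.9995 -0.0016 -0.032 ] f [ 0.2344 -0.2391  0.5359] op 0.08542868747470296 d mm [73.8111  6.1131 12.1071] n 2 per [36.9056  3.0565  6.0536]
turn about x -0.6687540420665528
level ty,tz [-1.8319  0.0913]
```

View pics/st.png

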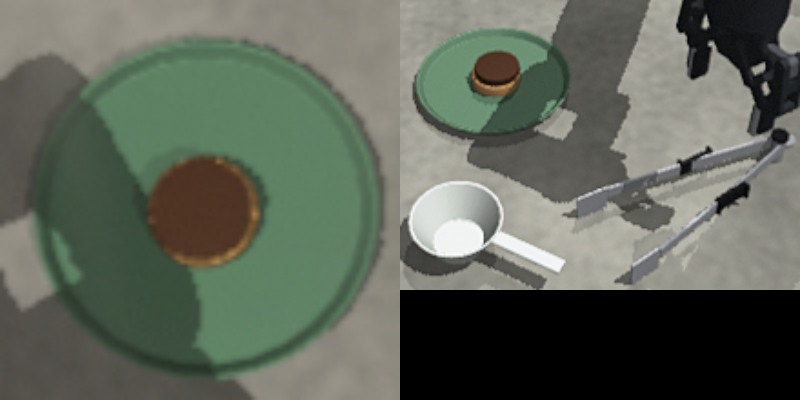

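>>> arm_command(plan=[[[0,0.004,0.008,-0.7,-1.8,0,0.0854],[0.035,0.001,0.002,0,0,0,0.0854],[0.035,0,0,0,0,0,0.0854],[0,0,0,0,0,0,0.0854],[0,0,0,0,0,0,0.0854]]])

```text
t: 14.53
tool_pos: [0.5215, 0.2891, 0.0659]
tool_rot: [-2.173, 0.107, 2.16]
contact_force: [0.6, 0.5, 1.3]
opening: 0.0851
```

```bash
python3 - <<'E'
from h import *
go([.519,.293,.006],yaw=-95.5)
E
```

```text
t 14.53 pos [0.5215 0.2891 0.0659] yawy -95.89 tilt [-1.     -0.0043 -0.0056] f [0.573  0.5096 1.344 ] op 0.08513305854351523 d mm [59.9294 -3.3268  3.178 ] n 2 per [29.9647 -1.6634  1.589 ]
turn about x -0.39285236208257857
level ty,tz [-0.321   0.2484]
```

>>> arm_command(plan=[[[0,-0.0035,0.003,-0.4,-0.3,0.2,0.0854],[0.015,0,0,0,0,0,0.0854],[0.018,0,0,0,0,0,0.0854],[0.012,0,0,0,0,0,0.0854],[0.006,0,0,0,0,0,0.0854],[0,0,0,0,0,0,0.0854]]])

```text
t: 15.03
tool_pos: [0.5242, 0.2944, 0.0194]
tool_rot: [-2.181, 0.099, 2.158]
contact_force: [-0.3, 0.0, 0.1]
opening: 0.0853
```

```bash
python3 - <<'E'
from h import *
b=save("scene","sc3")
cv2.imwrite("pics/sc3c.png",cv2.resize(b[220:350,280:440,::-1],None,fx=4,fy=4))
go([.519,.293,.006],yaw=-95.5)
E
```

```text
t 15.08 pos [0.5245 0.2945 0.02  ] yawy -95.55 tilt [-0.9999 -0.0062 -0.0109] f [-0.8384 -0.4647 -0.1529] op 0.08519091003094156 d mm [13.9649  2.1222  5.4869] n 1 per [13.9649  2.1222  5.4869]
turn about x -0.04997881706174212
level ty,tz [-0.6254  0.3561]
```

View pics/sc3c.png

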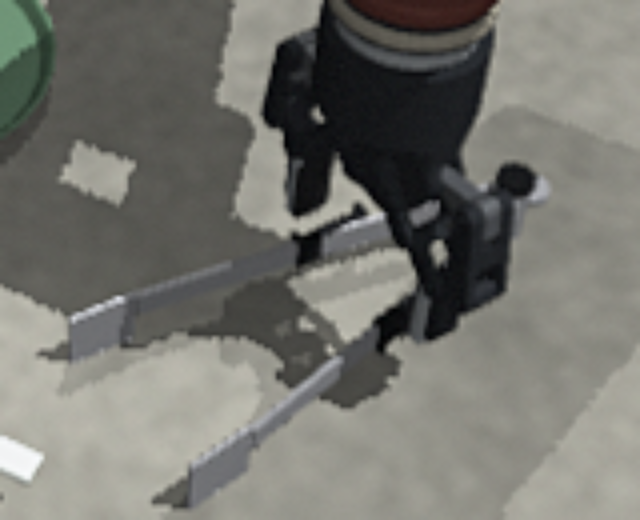

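```bash
python3 - <<'E'
from h import *
for g in([.519,.293],[.5245,.2945],[.517,.291],[.522,.296]):
    ax=np.array([np.cos(-.096),np.sin(-.096)]);ay=np.array([-ax[1],ax[0]])
    for s in(1,-1):
        E=[np.r_[np.array(g)+s*.031*ay+k*.02*ax,.034] for k in(-1,1)]
        print(g,s,"scene",[px("scene",e).round(1) for e in E],"top",[px("top",e).round(1) for e in E])
b=cv2.imread("pics/sc2.png")[235:330,330:425];t=cv2.imread("pics/top2.png")[200:260,125:200]
t=cv2.imread("pics/top0.png")[205:245,130:185]
o=np.zeros((400,800,3),np.uint8);o[:380,:380]=cv2.resize(b,None,fx=4,fy=4,interpolation=2);o[:291,400:800]=cv2.resize(t,(400,291),interpolation=2)
cv2.imwrite("pics/pads.png",o)
E
```

```text
[0.519, 0.293] 1 scene [array([391.2, 291.7]), array([374.9, 300.3])] top [array([140.2, 231.9]), array([142.4, 213.6])]
[0.519, 0.293] -1 scene [array([370.5, 271.1]), array([354.6, 279. ])] top [array([168.5, 234.3]), array([170.6, 216. ])]
[0.5245, 0.2945] 1 scene [array([389.8, 293.5]), array([373.4, 302.2])] top [array([139.6, 229.4]), array([141.8, 211.1])]
[0.5245, 0.2945] -1 scene [array([369. , 272.8]), array([353. , 280.7])] top [array([167.9, 231.7]), array([170. , 213.4])]
[0.517, 0.291] 1 scene [array([391.2, 290.5]), array([374.9, 299.1])] top [array([141.1, 232.8]), array([143.3, 214.5])]
[0.517, 0.291] -1 scene [array([370.5, 270.1]), array([354.6, 277.9])] top [array([169.4, 235.2]), array([171.5, 216.9])]
[0.522, 0.296] 1 scene [array([391.3, 293.4]), array([374.9, 302.1])] top [array([138.9, 230.5]), array([141.1, 212.3])]
[0.522, 0.296] -1 scene [array([370.5, 272.7]), array([354.5, 280.6])] top [array([167.2, 232.9]), array([169.3, 214.6])]
```

View pics/pads.png

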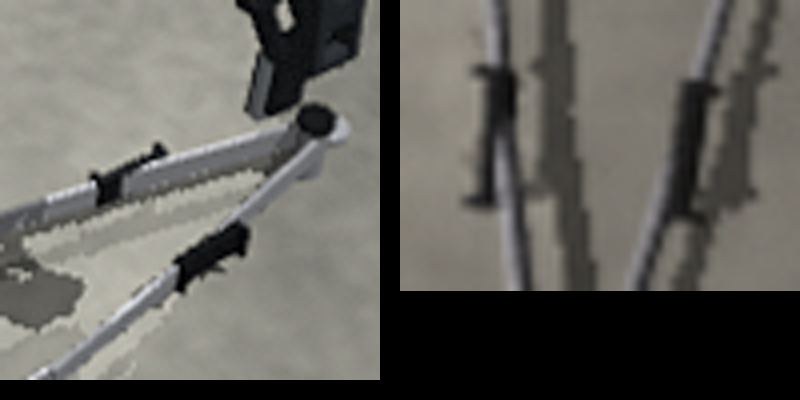

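>>> arm_command(plan=[[[0,0.002,0.007,0,-0.6,0.3,0.0854],[0,0,0.002,0,0,0,0.0854],[0.009,0,0,0,0,0,0.0854],[0.006,0,0,0,0,0,0.0854],[0,0,0,0,0,0,0.0854]]])

```text
t: 15.5
tool_pos: [0.5165, 0.2945, 0.0071]
tool_rot: [-2.176, 0.102, 2.166]
contact_force: [-0.1, 0.3, -0.5]
opening: 0.0854
```

```bash
python3 - <<'E'
from h import *
go([.517,.292,.006],yaw=-95.5)
E
```

```text
t 15.5 pos [0.5165 0.2945 0.0071] yawy -95.52 tilt [-1.     -0.0032 -0.0045] f [-0.0914  0.3405 -0.4876] op 0.08539264302855833 d mm [ 1.1317  2.4352 -0.7016] n 1 per [ 1.1317  2.4352 -0.7016]
turn about x -0.023080007811245196
level ty,tz [-0.2575  0.1806]
```

>>> arm_command(plan=[[[0,0.0025,0,0,0,0,0.07],[0,0,0,0,0,0,0.062],[0,0,0,0,0,0,0.057],[0,0,0,0,0,0,0.056],[0,0,0,0,0,0,0.056],[0,0,0,0,0,0,0.056]]], squeeze=30)

```text
t: 16.0
tool_pos: [0.5173, 0.292, 0.0081]
tool_rot: [-2.177, 0.101, 2.163]
contact_force: [1.1, -0.1, -1.2]
opening: 0.056
```

>>> arm_command(plan=[[[-0.02,0,0,0,0,0,0.056],[-0.025,0,0,0,0,0,0.056],[-0.025,0,0,0,0,0,0.056],[0,0,0,0,0,0,0.056],[0,0,0,0,0,0,0.056]]])

```text
t: 16.42
tool_pos: [0.5134, 0.2902, 0.0757]
tool_rot: [-2.17, 0.105, 2.174]
contact_force: [-1.6, -0.2, -1.7]
opening: 0.0564
```

```bash
python3 - <<'E'
from h import *
b=save("scene","sc4");t=save("top","top4")
o=np.zeros((520,720,3),np.uint8);o[:520,:440]=cv2.resize(b[220:350,300:410],None,fx=4,fy=4);o[:520,460:720]=cv2.resize(t[140:270,125:190],None,fx=4,fy=4)
cv2.imwrite("pics/lift.png",o[:,:,::-1])
for c in("scene","top"):
  for n in("tongs_tip","tongs_grip"): print(c,n,[ (r["conf"],w(c,r["at"])) for r in mark_of(c,n)])
go([.475,-.317,.12],yaw=-95.5)
E
```

```text
scene tongs_tip [(0.93, array([0.6389, 0.2741, 0.088 ]))]
scene tongs_grip [(0.71, array([0.5184, 0.2884, 0.0914])), (0.68, array([0.6386, 0.2777, 0.086 ]))]
top tongs_tip [(0.72, array([0.5228, 0.2948, 0.0918]))]
top tongs_grip [(0.92, array([0.5196, 0.2925, 0.094 ]))]
t 16.72 pos [0.5127 0.2899 0.0742] yawy -95.55 tilt [-1.      0.0016  0.0046] f [-0.0173 -0.3105 -1.0566] op 0.05576791015634617 d mm [-44.9423 607.7553 -21.0417] n 16 per [-2.8089 37.9847 -1.3151]
turn about x -0.05254116131439446
level ty,tz [ 0.2626 -0.0914]
```

View pics/lift.png

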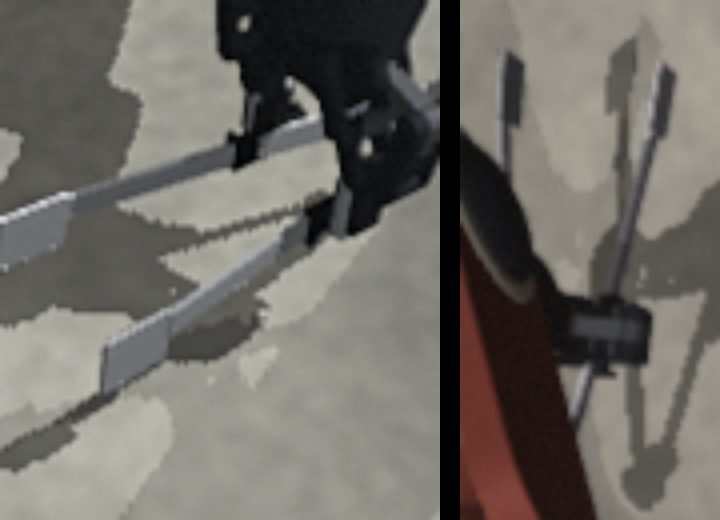

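>>> arm_command(plan=[[[-0.02,0,0,0,0,0,0.056],[-0.025,0.02,-0.001,0,0,0,0.056],[0,0.037,-0.001,0,0,0,0.056],[0,0.037,-0.001,0,0,0,0.056],[0,0.037,-0.001,0,0,0,0.056],[0,0.037,-0.001,0,0,0,0.056],[0,0.037,-0.001,0,0,0,0.056],[0,0.037,-0.001,0,0,0,0.056],[0,0.037,-0.001,0,0,0,0.056],[0,0.037,-0.001,0,0,0,0.056],[0,0.037,-0.001,0,0,0,0.056],[0,0.037,-0.001,0,0,0,0.056],[0,0.037,-0.001,0,0,0,0.056],[0,0.037,-0.001,0,0,0,0.056],[0,0.037,-0.001,0,0,0,0.056],[0,0.037,-0.001,0,0,0,0.056],[0,0.037,0,0,0,0,0.056],[0,0.025,0,0,0,0,0.056],[0,0,0,0,0,0,0.056],[0,0,0,0,0,0,0.056]]])

```text
t: 18.38
tool_pos: [0.4605, -0.3353, 0.1065]
tool_rot: [-2.148, 0.1, 2.199]
contact_force: [-0.2, 0.5, -1.4]
opening: 0.0559
```

```bash
python3 - <<'E'
from h import *
b=save("scene","sc5");t=save("top","top5")
for c in("scene","top"):
  for n in("tongs_tip","bun_center","trivet"): print(c,n,[ (r["conf"],w(c,r["at"])) for r in mark_of(c,n)])
for f in("top0","top5"):
    h=cv2.cvtColor(cv2.imread(f"pics/{f}.png"),cv2.COLOR_BGR2HSV)[160:210,410:470]
    m=cv2.inRange(h,(3,160,70),(14,255,255));c=max(cv2.findContours(m,0,1)[0],key=cv2.contourArea);e=cv2.minEnclosingCircle(c);print(e,ray("top",np.array(e[0])+[410,160],.039))
go([.4746,-.3205,.12],yaw=-95.5)
E
```

```text
scene tongs_tip [(0.59, array([ 0.587 , -0.3538,  0.1156]))]
scene bun_center [(0.88, array([ 0.5972, -0.3354,  0.033 ]))]
scene trivet [(0.75, array([ 0.6035, -0.3349, -0.001 ]))]
top tongs_tip []
top bun_center [(0.55, array([ 0.5983, -0.331 ,  0.0335]))]
top trivet [(0.62, array([ 0.6008, -0.3349, -0.0004]))]
((30.69417381286621, 25.169902801513672), 10.30167293548584) [ 0.5942 -0.3257  0.039 ]
((28.5, 25.0), 10.111974716186523) [ 0.5946 -0.321   0.039 ]
t 18.78 pos [ 0.4615 -0.3336  0.1076] yawy -95.11 tilt [-0.9998  0.0015  0.022 ] f [ 0.4542  0.5348 -1.3216] op 0.05638627950164655 d mm [-12.6488 -14.1593 -11.5612] n 1 per [-12.6488 -14.1593 -11.5612]
turn about x 0.3945097290864794
level ty,tz [ 1.26   -0.0846]
```

>>> arm_command(plan=[[[0,-0.0125,-0.012,0.4,1.3,0,0.056],[0,0,-0.002,0,0,0,0.056],[0,0,0,0,0,0,0.056]]])

```text
t: 19.03
tool_pos: [0.4775, -0.3208, 0.1079]
tool_rot: [-2.176, 0.105, 2.173]
contact_force: [0.6, 0.1, -1.3]
opening: 0.0564
```

```bash
python3 - <<'E'
from h import *
b=save("scene","sc6");t=save("top","top6")
o=np.zeros((480,800,3),np.uint8);o[:400,:400]=cv2.resize(b[105:205,150:250],(400,400),interpolation=2);o[:480,400:800]=cv2.resize(t[145:265,385:485],(400,480),interpolation=2)
cv2.imwrite("pics/al.png",o[:,:,::-1])
go([.4746,-.3215,.07],yaw=-95.5)
E
```

```text
t 19.13 pos [ 0.4771 -0.321   0.1077] yawy -95.42 tilt [-1.      0.002  -0.0015] f [ 0.0845 -0.5442 -1.5786] op 0.0564123788454795 d mm [37.7048  0.6638  2.5381] n 1 per [37.7048  0.6638  2.5381]
turn about x 0.07667794103110737
level ty,tz [-0.0832 -0.1134]
```

View pics/al.png

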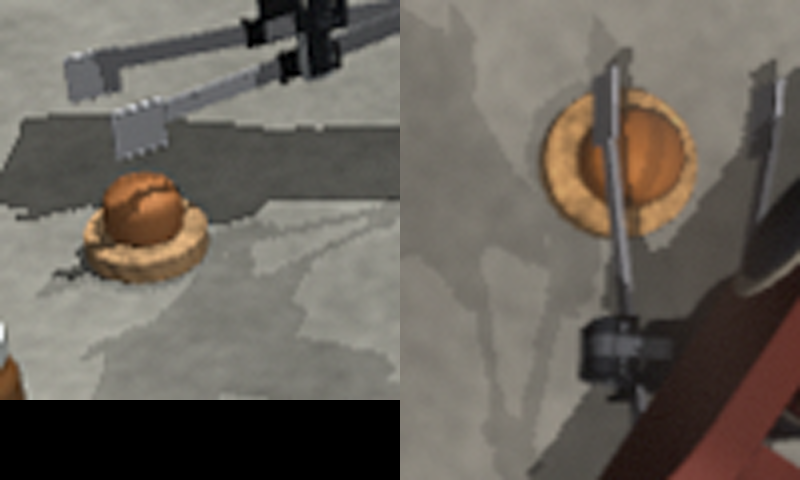

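```bash
python3 - <<'E'
from h import *
f=lambda u,v,z:ray("top",[385+(u-400)/4,145+v/4],z)
print("trivet",f(620,162,.011));print("bun right/left/top/bottom edges",f(687,160,.036),f(581,158,.036),f(635,112,.036),f(640,206,.036))
L=[f(616,60,.1336),f(614,140,.1336)];Rr=[f(779,66,.1336),f(773,140,.1336)];print(L,Rr,np.mean(L+Rr,axis=0))
# scene
g=lambda u,v,z:ray("scene",[150+u/4,105+v/4],z)
print("sc trivet top L/R",g(84,230,.018),g(209,227,.018)); print("plates near: top corners",g(112,110,.1336),g(168,97,.1336),"far",g(64,57,.1336),g(120,50,.1336))
E
```

```text
trivet [ 0.5983 -0.3332  0.011 ]
bun right/left/top/bottom edges [ 0.5945 -0.3613  0.036 ] [ 0.5965 -0.3042  0.036 ] [ 0.6214 -0.3347  0.036 ] [ 0.5697 -0.3346  0.036 ]
[array([ 0.6282, -0.2942,  0.1336]), array([ 0.5881, -0.2911,  0.1336])] [array([ 0.6239, -0.3739,  0.1336]), array([ 0.587 , -0.3686,  0.1336])] [ 0.6068 -0.3319  0.1336]
sc trivet top L/R [ 0.6343 -0.3543  0.018 ] [ 0.5647 -0.3057  0.018 ]
plates near: top corners [ 0.6221 -0.2992  0.1336] [ 0.5866 -0.2919  0.1336] far [ 0.6164 -0.3792  0.1336] [ 0.583  -0.3651  0.1336]
```

>>> arm_command(plan=[[[0.01,0,0.004,0,0,0,0.056],[0.02,0,0,0,0,0,0.056],[0.02,0,0,0,0,0,0.056],[0.015,0,0,0,0,0,0.056],[0.004,0,0,0,0,0,0.056],[0,0,0,0,0,0,0.056]]])

```text
t: 19.63
tool_pos: [0.4712, -0.3226, 0.0351]
tool_rot: [-2.176, 0.108, 2.173]
contact_force: [-0.9, 0.1, -0.6]
opening: 0.056
```

```bash
python3 - <<'E'
from h import *
go([.4735,-.321,.031],yaw=-95.5)
E
```

```text
t 19.63 pos [ 0.4712 -0.3226  0.0351] yawy -95.46 tilt [-1.      0.0044 -0.0014] f [-0.8725  0.063  -0.5859] op 0.056042653215864165 d mm [ 4.1375 -1.8215 -2.1636] n 1 per [ 4.1375 -1.8215 -2.1636]
turn about x 0.04456076354142624
level ty,tz [-0.0788 -0.2535]
```

>>> arm_command(plan=[[[0.003,-0.0018,-0.002,0,0,-0.2,0.056],[0.001,0,0,0,0,0,0.056],[0,0,0,0,0,0,0.056],[0,0,0,0,0,0,0.056]]])

```text
t: 19.97
tool_pos: [0.4735, -0.3218, 0.032]
tool_rot: [-2.175, 0.106, 2.171]
contact_force: [0.6, 0.1, -0.4]
opening: 0.056
```

```bash
python3 - <<'E'
from h import *
b=save("scene","sc7")
cv2.imwrite("pics/bun.png",cv2.resize(b[120:190,155:250,::-1],None,fx=7,fy=7,interpolation=2))
go([.4735,-.321,.031],yaw=-95.5)
E
```

```text
t 20.02 pos [ 0.4737 -0.3219  0.0322] yawy -95.49 tilt [-1.      0.0019 -0.0027] f [ 0.3271 -0.2755 -1.1541] op 0.05601123427720423 d mm [ 1.221  -0.8714  0.2807] n 1 per [ 1.221  -0.8714  0.2807]
turn about x 0.012309109493145343
level ty,tz [-0.1528 -0.1081]
```

View pics/bun.png

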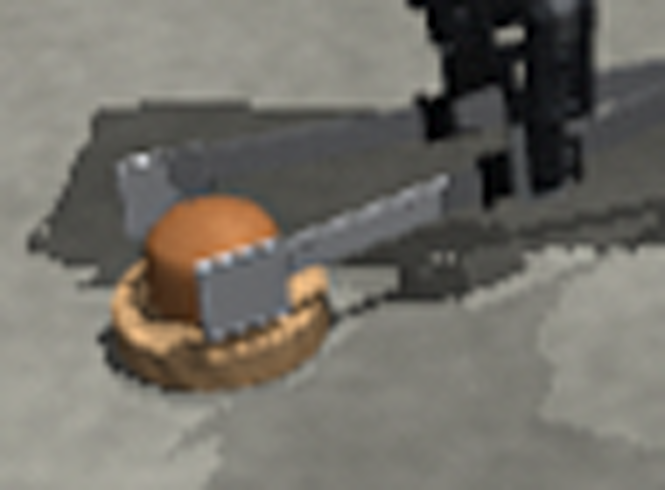

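>>> arm_command(plan=[[[0,0,0,0,0,0,0.053],[0,0,0,0,0,0,0.05],[0,0,0,0,0,0,0.047],[0,0,0,0,0,0,0.044],[0,0,0,0,0,0,0.04],[0,0,0,0,0,0,0.036],[0,0,0,0,0,0,0.036],[0,0,0,0,0,0,0.036]]], squeeze=32)

```text
t: 20.68
tool_pos: [0.4749, -0.3228, 0.0345]
tool_rot: [-2.181, 0.109, 2.169]
contact_force: [0.2, -1.2, -1.4]
opening: 0.0462
```

```bash
python3 - <<'E'
from h import *
go([.4737,-.322,.05],yaw=-95.5)
E
```

```text
t 20.68 pos [ 0.4749 -0.3228  0.0345] yawy -95.47 tilt [-1.      0.0042 -0.0056] f [ 0.1632 -1.2302 -1.3868] op 0.046195175672090645 d mm [-15.4757  -0.614    1.1663] n 1 per [-15.4757  -0.614    1.1663]
turn about x 0.03259445287497442
level ty,tz [-0.3227 -0.2417]
```

>>> arm_command(plan=[[[-0.008,0,0,0,0,0,0.036],[-0.012,0,0,0,0,0,0.036],[-0.018,0,0,0,0,0,0.036],[-0.022,0,0,0,0,0,0.036],[-0.022,0,0,0,0,0,0.036],[-0.022,0,0,0,0,0,0.036],[-0.016,0,0,0,0,0,0.036],[0,0,0,0,0,0,0.036],[0,0,0,0,0,0,0.036]]])

```text
t: 21.43
tool_pos: [0.474, -0.322, 0.1665]
tool_rot: [-2.183, 0.11, 2.168]
contact_force: [0.5, 0.3, -1.6]
opening: 0.046
```

```bash
python3 - <<'E'
from h import *
get_image("scene");get_image("top")
for c in("scene","top"):
  print(c,[ (r["conf"],w(c,r["at"])) for r in mark_of(c,"bun_center")])
go([.609-.1244,.009+.012,.152],step=.03,yaw=-95.5)
E
```

```text
scene [(0.63, array([ 0.5997, -0.3347,  0.1696]))]
top [(0.95, array([ 0.5969, -0.332 ,  0.1666])), (0.7, array([ 0.6009, -0.3361, -0.0003])), (0.52, array([ 0.4781, -0.3184,  0.1864])), (0.42, array([0.6096, 0.0127, 0.0135]))]
t 21.63 pos [ 0.473  -0.3211  0.1635] yawy -95.46 tilt [-1.      0.0026 -0.0032] f [-0.2656 -0.5026 -1.1887] op 0.04634856973930176 d mm [  10.5911 -341.7012   21.0213] n 12 per [  0.8826 -28.4751   1.7518]
turn about x 0.03674802279712708
level ty,tz [-0.1857 -0.1474]
```

>>> arm_command(plan=[[[0,-0.01,0,0,0,0,0.036],[0,-0.018,-0.001,0,0,0,0.036],[0,-0.025,-0.001,0,0,0,0.036],[0,-0.028,-0.001,0,0,0,0.036],[0,-0.028,-0.001,0,0,0,0.036],[0,-0.028,0,0,0,0,0.036],[0,-0.028,0,0,0,0,0.036],[0,-0.028,0,0,0,0,0.036],[0,-0.028,0,0,0,0,0.036],[0,-0.028,0,0,0,0,0.036],[0,-0.028,0,0,0,0,0.036],[0,-0.024,0,0,0,0,0.036],[0,-0.016,0,0,0,0,0.036],[0,-0.008,0,0,0,0,0.036],[0,0,0,0,0,0,0.036],[0,0,0,0,0,0,0.036]]])

```text
t: 22.97
tool_pos: [0.4948, 0.0289, 0.142]
tool_rot: [-2.129, 0.09, 2.203]
contact_force: [0.9, -0.9, -1.2]
opening: 0.046
```

```bash
python3 - <<'E'
from h import *
get_image("scene");get_image("top")
for c in("scene","top"):
  print(c,[ (r["conf"],w(c,r["at"])) for r in mark_of(c,"bun_center")])
go([.484,.021,.1515],step=.03,yaw=-95.5)
E
```

```text
scene [(0.83, array([0.6205, 0.0182, 0.1402]))]
top [(0.89, array([0.6158, 0.0181, 0.1385]))]
t 23.17 pos [0.4955 0.0277 0.1428] yawy -95.66 tilt [-0.9994 -0.0118  0.0332] f [ 0.2298 -0.1682 -0.7828] op 0.04602782196746744 d mm [-8.4531  7.7467 11.0739] n 1 per [-8.4531  7.7467 11.0739]
turn about x -0.15697252665620454
level ty,tz [1.9049 0.6748]
```

>>> arm_command(plan=[[[-0.004,0.004,0.005,0,1.0,0.4,0.036],[-0.004,0.004,0.005,0,0.9,0.3,0.036],[-0.001,0,0.001,0,0,0,0.036],[0,0,0,0,0,0,0.036],[0,0,0,0,0,0,0.036]]])

```text
t: 23.58
tool_pos: [0.4844, 0.0167, 0.1526]
tool_rot: [-2.17, 0.116, 2.166]
contact_force: [0.6, -0.2, -1.0]
opening: 0.0458
```

```bash
python3 - <<'E'
from h import *
get_image("scene");get_image("top")
for c in("scene","top"):
  print(c,[ (r["conf"],w(c,r["at"])) for r in mark_of(c,"bun_center")])
go([.484,.021,.1515],step=.03,yaw=-95.5)
E
```

```text
scene [(0.78, array([0.6078, 0.0029, 0.1514]))]
top []
t 23.78 pos [0.4843 0.0172 0.1523] yawy -95.99 tilt [-1.      0.0012 -0.001 ] f [-0.1563  0.189  -1.0155] op 0.04603559490301869 d mm [ 0.7633 -3.7786  0.668 ] n 1 per [ 0.7633 -3.7786  0.668 ]
turn about x -0.48891392087870145
level ty,tz [-0.056  -0.0699]
```

>>> arm_command(plan=[[[0,-0.004,0,-0.4,0,0,0.036],[0,0,0,0,0,0,0.036],[0,0,0,0,0,0,0.036],[0,0,0,0,0,0,0.036],[0,0,0,0,0,0,0.036],[0,0,0,0,0,0,0.036]]])

```text
t: 24.28
tool_pos: [0.4849, 0.0221, 0.1515]
tool_rot: [-2.172, 0.105, 2.174]
contact_force: [0.3, 0.9, -0.1]
opening: 0.0463
```

```bash
python3 - <<'E'
from h import *
b=save("scene","sc9");t=save("top","top9")
o=np.zeros((400,800,3),np.uint8);o[:400,:480]=cv2.resize(b[150:275,200:350],(480,400),interpolation=2);o[:400,480:800]=cv2.resize(t[130:230,245:325],(320,400),interpolation=2)
cv2.imwrite("pics/fin.png",o[:,:,::-1])
for c in("scene","top"):
  for n in("bun_center","patty_center","base_center","tongs_tip","strainer","jar"):print(c,n,[ (round(r["conf"],2),w(c,r["at"])) for r in mark_of(c,n)])
go([.484,.021,.1515],step=.03,yaw=-95.5)
E
```

```text
scene bun_center [(0.61, array([0.6092, 0.0121, 0.1517]))]
scene patty_center [(0.87, array([0.6083, 0.0085, 0.0251])), (0.64, array([ 0.3332, -0.2641, -0.001 ])), (0.58, array([ 0.3564, -0.166 ,  0.0062]))]
scene base_center [(0.44, array([0.6098, 0.0092, 0.0167]))]
scene tongs_tip [(0.59, array([0.612 , 0.0052, 0.1593]))]
scene strainer [(0.75, array([0.7761, 0.1831, 0.0016]))]
scene jar [(0.97, array([ 0.778 , -0.2213,  0.0022]))]
top bun_center [(0.84, array([0.6072, 0.0104, 0.1491]))]
top patty_center [(0.7, array([ 0.3528, -0.1611,  0.0046])), (0.6, array([ 0.3304, -0.262 ,  0.0041])), (0.44, array([0.6095, 0.0063, 0.027 ]))]
top base_center []
top tongs_tip [(0.87, array([0.6106, 0.0118, 0.1589]))]
top strainer [(0.58, array([0.7723, 0.1818, 0.0005]))]
top jar [(0.69, array([ 0.7685, -0.2117,  0.0016]))]
t 24.98 pos [0.4849 0.0221 0.1516] yawy -95.5 tilt [-1.      0.001   0.0006] f [ 0.2257  0.6309 -1.2667] op 0.04620722240157364 d mm [0.0575 1.1331 0.7697] n 1 per [0.0575 1.1331 0.7697]
turn about x 0.00025943294261310257
level ty,tz [ 0.0318 -0.0554]
```

View pics/fin.png

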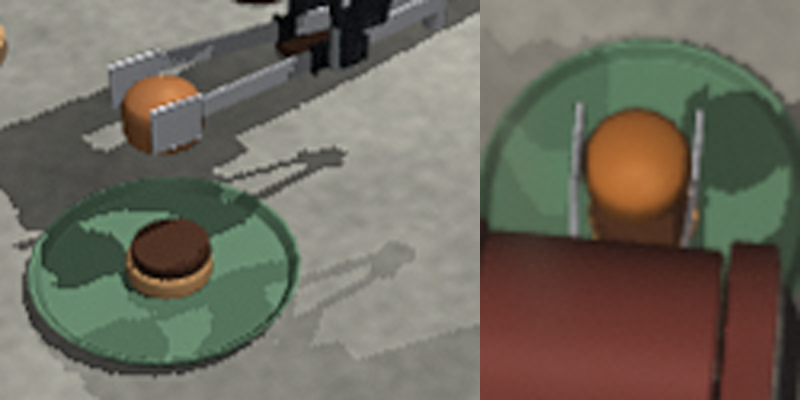

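```bash
python3 - <<'E'
from h import *
print(finish_job());o=ctrl.get_obs();print(o["t"],o["tool_pos"],o["opening"])
E
```

```text
the job is handed in; nothing more can be done
None
the job is handed in; nothing more can be done
```

The slider is built and handed in. The bread base lies in the middle of the dish with the patty on it, and the tongs hold the bun top still above the stack. It took about 25 s of robot time; I used the patty look-alike farthest from the robot's base.

**Last checks before handing in**
- **Stack:** the base was within about 3 mm of the dish centre when I placed it. The patty looked centred on the base to within about 2 mm.
- **Bun:** its centre measured about (0.608, 0.011, 0.150) m, within about 3 mm of straight above the stack. That leaves roughly 98 mm of air between its underside and the patty. It was upright in the picture, the tool was level to within 0.1° and the arm held still.
- **Grip:** the opening stayed at 46 mm, which matches tongs closed on the bun. The gripper touched only the tongs while moving the bun.
- **Strainer and jar:** both still measured where they started.

**What went wrong or disagreed**
- **First grasp of the base:** it was too high, so I opened, went lower and gripped it again.
- **Gripper opening:** it read about 2 mm less than the disc widths throughout.
- **Position estimates:** the two cameras disagreed by a few millimetres. The last top view found the bun but not the base, which was hidden.

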